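# Clamp the middle-length tube offcut in the spring jig

## Robot

A 6-joint arm with a two-finger parallel gripper is mounted at the origin on the work surface. World frame = base frame: x ahead of the robot, y to its left, z up, the work surface at z = 0. Lengths are in m, angles in rad, forces in N, time in s.
With the tool pointing down it reaches from about 0.3 to 0.875 m from the base axis. Payload 6.4 kg.
Tool frame: the origin (TCP) lies between the finger pads; the fingertips stand 25 mm ahead of it and the grasp point (between the pads) lies 6 mm ahead of it; z points along the fingers, y is the line along which they close (so a half turn about z gives the same grasp; the last joint's range is limited). The gripper opens to 85 mm and grips with 20 to 120 N. Pads are 22 mm wide; open, the fingers measure 114 mm over their backs; the gripper's body (76 mm by 85 mm) begins 54 mm behind the grasp point. The pads swing forward as they close: fully open they stand 13 mm farther back than shut.
Start: joints at [0.945, 0.181, 1.607, -0, 1.354, -0.206], TCP at [0.234, 0.525, 0.256] pointing down, gripper open.
Joint ranges: [-2.99, 2.99], [-0.89, 2.07], [0.3, 2.58], [-1.14, 4.28], [0, 2.63], [-3.12, 3.12]. Speed limits (rad/s): [2.57, 2.57, 3.01, 3.14, 3.14, 3.14].

## Interface

Orientations are given as a unit quaternion [w, x, y, z].
In Python, from bench import ctrl gives the robot as it stands.
- The arm moves only by the tool servo_tool, never from a script. Its argument "series" is text: rows parted by semicolons, each of 7 numbers parted by spaces: the gripper command: -1 is fully open, 1 is shut, values between are in proportion, then the shift along the tool's x, y, z in m, then the turn, a rotation vector about the tool's x, y, z in degrees. A call has 1 to 12 rows; each row is the pose to reach, as a shift and turn from the pose commanded when the call began, along the tool's axes at that moment; what a row does not reach only later rows make up. A row lasts 1/12 s, in which the tool goes at most 41.7 mm and 7.16 degrees, less where a joint would pass 70% of its speed; a pose out of reach is approached as far as the arm can. A call with a gripper value outside its range is refused whole. The fingers move at their own pace and stop on an object; the grip force is fixed at half the most. Time passes only in rows, so rows that repeat a pose let the fingers close. It gives the time, the measured TCP pose, the force, the opening and the grip force at its end, in the units of the state.
- ctrl.get_obs(): the state, without advancing time (a new reading comes with each control period).
- ctrl.camera(name): name is "side" or "top"; returns a dict with "img" (480x640x3 uint8, red, green, blue), "z_map" (480x640 float32, m along the optical axis (not along the pixel's ray), 0 where there is no reading), "fovy" (degrees; the focal length in pixels is half the picture's height over the tangent of half this angle, whatever the lens; pixels are square), "cx", "cy" (the principal point, pixels), "extrinsics" (4x4, takes a point from camera to world coordinates). Camera axes: x right, y down, z forward; pixel columns grow to the right and rows downward; lengths in m; the calibration is good to about 2 mm. A picture is of the moment at which its call begins.
- ctrl.hand_in(): hands the job in; it is judged then, once.
The state is a dict: "time_s": time; "q": joint angles; "dq": joint speeds; "joint_efforts": joint torques, N m; "eef_pos": TCP position; "eef_rot": TCP orientation; "wrist_force": force on the tool from outside, world axes, zero at the start; "torque": the same for the moment, N m; "opening": opening from 0.0 (shut) to 1.0 (fully open); "grasp_force": force on a finger pad.
Only numpy, scipy, OpenCV 4.12 (cv2) and the standard library are available. Lean on these libraries where they do the work, as an engineer would, in place of code of your own. Each camera call takes 0.05 s, during which the arm holds its last target. There are 200 camera calls.

## Task

Pull the spring jig's jaw out by its pull handle right to its stop, so that the catch pin drops and holds it open. Then take the middle-length of the three box-section offcuts from the rack and lower it (do not drop it) onto the jig's base plate between anvil and jaw, the same way up as in the rack, centred across the jaws and lengthwise between them, and lift the catch-pin knob so that the jaw springs in and clamps it end to end. Leave the other two offcuts in the rack and do not knock the timber block, the pipe stub or the setting square out of place.

Things in the scene. Friction and masses are not known exactly. Their poses are not given: they have to be found in the camera images.
- jig: Fixed spring jig, grey base plate 110 (x) x 170 (y) x 12 mm. Origin on the table, on the centre line. Jig frame, mm: steel anvil 50 wide, face at y = 105 looking to -y, top z = 52; steel jaw of the same width and height, 16 thick, face at y = 83 when home, 39 at its stop, pulled along -y; grey guide 52 wide, y -35 to 15, top z = 56. The offcut lies on the plate between anvil and jaw, sides open.
- jaw (a joint): Slide of the sprung jaw with its bar and pull handle, in m: 0 home (22 mm between jaw and anvil), 0.044 at the stop (66 mm). The spring pulls it home with 4 N rising to 10 N. Only when it is pulled right to the stop (within 1.5 mm) does the catch pin drop in front of a step on the bar and hold the jaw open, at about 0.0425.
- handle (a point): Grip point of the black upright pull handle on the end of the jaw's bar: a flat paddle 40 mm wide (jig x), 14 mm thick (jig y), its top 82 mm above the table. The point is in its middle, 62 mm above the table; the bar below it ends at 36 mm height. 38 mm of free space between paddle and base plate when home. It moves with the jaw.
- pin (a joint): Vertical slide of the catch pin, in m: 0 when it rides on top of the bar (jaw not caught), about -0.0075 when it has dropped and holds the jaw; pulled up to at most +0.014. A light spring (2 N) pushes it down. Raising it to 0.003 or more lets the jaw go.
- pin_knob (a point): Centre of the black round knob on the catch pin, above the guide at x = 0, y = -10 mm of the jig, 26 mm across and 22 mm tall; its centre is 88 mm above the table when riding, 80 mm when dropped, its underside then 12 mm above the guide's top. It moves with the pin.
- nest (a point): Fixed point on the base plate's top (12 mm above the table), on the jig's centre line, 28.5 mm from the anvil face: where the middle of the underside of offcut_57 comes to lie once clamped. Axes as the jig's.
- rack: Fixed grey rack with three lanes along its x, at y = -32, 0, 32 mm, each 24 mm wide between ribs 8 mm thick and 44 mm long; lane floor 10 mm, rib tops 36 mm above the table. The offcuts' ends stick out of the lanes; their sides are covered. Origin on the table under its centre, z up.
- offcut_57: The middle-length offcut, the one to clamp: aluminium box section, 57 mm long (its x), 20 mm wide (its y), 30 mm tall (its z), open ends, 3 mm wall, about 40 g. Origin at the centre of its underside. It starts in any of the rack's lanes, lying along the lane.
- offcut_46: The short look-alike, 46 mm long, otherwise the same section and axes.
- offcut_68: The long look-alike, 68 mm long (too long for the jig), otherwise the same section and axes.
- timber: loose offcut of timber 80 x 45 x 40 mm; a bystander
- pipe_stub: loose round aluminium pipe stub, standing, 48 mm across, 70 mm tall; a bystander
- square: loose dark steel setting square about 75 mm, 14 mm thick; a bystander
Things that resemble listed ones, but are neither listed nor needed, are in the scene too. Leave any brown, orange or purple look-alike of the offcut_57 alone.

How it is judged:
On the way, in this order (a step that is already met when the one before it is completed fails the run):
1. the jaw is out at its stop and the catch pin has dropped and holds it (value of joint jaw above 0.04 m and value of joint pin below -0.005 m), for 0.3 s.
2. the 57 mm offcut is set on the base plate between anvil and caught jaw while still in the fingers, not dropped (x of offcut_57 in the frame of nest between -0.01 and 0.01 m and y of offcut_57 in the frame of nest between -0.013 and 0.004 m and z of offcut_57 in the frame of nest between -0.004 and 0.004 m and value of joint jaw above 0.04 m and contact force between the fingers and offcut_57 above 0.3 N), for 0.05 s.
At the end, for the whole second after the job is handed in: The 57 mm offcut rests on the base plate, clamped end to end (jaw slide 0.032 to 0.038 m), its origin within 10 mm across, 4 mm along and 4 mm in height of the nest point, upright and in line with the jig within 0.08 rad; the other offcuts are within 15 mm of their places in the rack (value of joint jaw between 0.032 and 0.038 m and x of offcut_57 in the frame of nest between -0.01 and 0.01 m and y of offcut_57 in the frame of nest between -0.004 and 0.004 m and z of offcut_57 in the frame of nest between -0.004 and 0.004 m and angle between offcut_57's own z axis and vertical below 0.08 rad and angle between the x axis of offcut_57 and the y axis of jig, either way round below 0.08 rad and linear speed of offcut_57 below 0.01 m/s and velocity of joint jaw below 0.01 m/s and distance of each of offcut_46, offcut_68 from where it was at the start of the episode below 0.015 m); the robot touches nothing.
It fails at once if another offcut moved more than 15 mm from its place in the rack (distance of any of offcut_46, offcut_68 from where it was at the start of the episode above 0.015 m).
It fails at once if the timber, pipe stub or square moved more than 30 mm (distance of any of timber, pipe_stub, square from where it was at the start of the episode above 0.03 m).
It also fails if it takes over 72 s, if anything falls off the work surface, if the arm or the gripper's body presses on something with over 40 N, if the wrist force passes 120 N, or if a joint passes its speed limit or range.

## Working session

There is one attempt and no reset: what is moved stays moved. The work goes in short steps, Python scripts to look and compute and a tool call to move; the robot and the scene stay as the last step left them, time stands still between calls to the robot, and variables do not carry over. Pictures are saved under pics/ and viewed, at most 10 in all, crops included, and the job is handed in when it is done.

Besides the shell and the picture viewer there is one more tool, called after "Call:" as name(argument=value, ...) on one line, values as JSON. servo_tool: Moves the arm, as the interface text tells. Its arguments: {"type":"object","properties":{"series":{"type":"string"}},"required":["series"]}

```bash
mkdir -p pics; cat > h.py <<'E'
import numpy as np, cv2
from bench import ctrl
def snap(n,f):
    c=ctrl.camera(n); cv2.imwrite(f'pics/{f}.png',c['img'][:,:,::-1]); np.savez(f'pics/{f}.npz',**{k:c[k] for k in c}); return c
def cloud(c):
    f=240/np.tan(np.radians(float(c['fovy']))/2); z=c['z_map']; v,u=np.mgrid[0:480,0:640]
    p=np.stack([(u-c['cx'])/f*z,(v-c['cy'])/f*z,z,np.ones_like(z)],-1)@np.array(c['extrinsics']).T
    p=p[...,:3]; p[z==0]=np.nan; return p
E
python3 - <<'E'
from h import *
for n in('top','side'):
    c=snap(n,n+'0'); print(n,c['fovy'],c['cx'],c['cy'],np.round(c['extrinsics'],3).tolist())
o=ctrl.get_obs(); print(o)
E
```

```text
top 45.999975432041886 316.0641551488955 233.0438230134343 [[-0.013, -0.987, 0.163, 0.458], [-1.0, 0.015, 0.011, 0.022], [-0.013, -0.163, -0.987, 0.974], [0.0, 0.0, 0.0, 1.0]]
side 57.481553230589306 313.69102666442285 242.24172543940008 [[0.932, -0.239, 0.274, 0.392], [-0.364, -0.623, 0.693, -0.535], [0.005, -0.745, -0.667, 0.624], [0.0, 0.0, 0.0, 1.0]]
{'time_s': 0.1, 'q': array([ 9.44703982e-01,  1.81451805e-01,  1.60790684e+00,  1.04797057e-05,
        1.35382098e+00, -2.06292659e-01]), 'dq': array([ 2.55036029e-04, -2.07571015e-03, -4.47633055e-03, -2.59137371e-05,
        2.61037525e-04, -6.26229847e-04]), 'joint_efforts': array([ 5.20567919e-04, -4.45873868e+01, -3.52239382e+01, -3.45784283e-04,
        4.11417423e-03, -4.33700086e-05]), 'eef_pos': array([0.23405812, 0.52470109, 0.25548319]), 'eef_rot': array([-3.25470399e-04,  2.08362983e-01,  9.78051245e-01, -7.23681137e-04]), 'wrist_force': array([0.65916901, 0.78869076, 1.4818714 ]), 'torque': array([ 4.29232957e-02, -1.75556517e-05, -1.93613833e-02]), 'grasp_force': 0.0, 'opening': 0.9983922348519773}
```

View pics/top0.png

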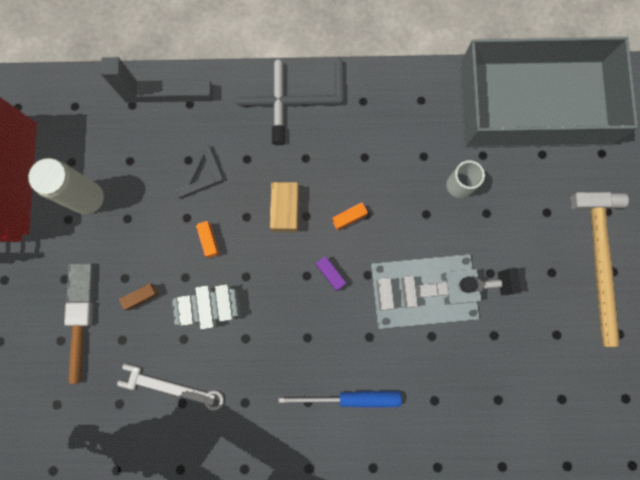

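View pics/side0.png

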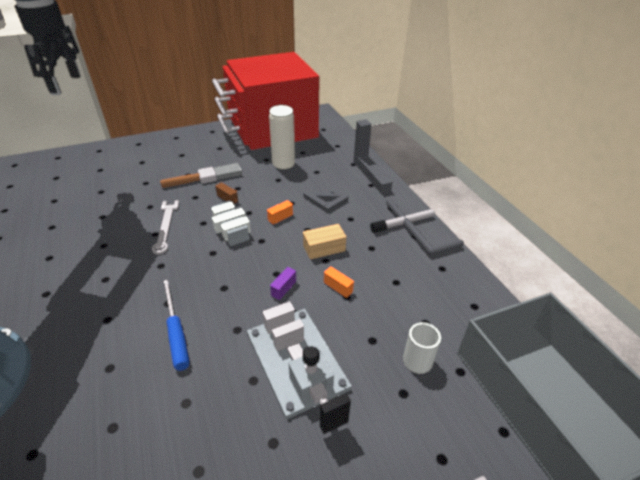

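The top view shows the jig at (425,290) with its handle at (511,281) and knob at (469,285). The rack is at (205,306), with offcut tops at columns 185 (short), 204 (long) and 223 (middle). The side view agrees. Next I measure with depth.

```bash
python3 - <<'E'
from h import *
c=dict(np.load('pics/top0.npz')); p=cloud(c); im=c['img'].astype(int)
def sel(u0,u1,v0,v1,z0,z1,name,extra=None):
    m=np.zeros((480,640),bool); m[v0:v1,u0:u1]=1
    m&=(p[...,2]>z0)&(p[...,2]<z1)
    if extra is not None: m&=extra
    n,l,s,ce=cv2.connectedComponentsWithStats(m.astype(np.uint8))
    for i in range(1,n):
        if s[i,4]<40: continue
        q=p[l==i]; r=cv2.minAreaRect((q[:,:2]*1000).astype(np.float32))
        print(name,s[i,4],'px',ce[i].round(),'rect mm',np.round(r[0],1),np.round(r[1],1),round(r[2],1),'medz',np.median(q[:,2]).round(4))
white=im.min(2)>190
sel(165,245,275,335,.033,.055,'off',white)
sel(165,245,275,335,.02,.055,'rackall')
sel(360,490,245,335,.006,.02,'plate')
sel(365,425,260,320,.042,.06,'jaw/anvil')
sel(440,485,260,310,.045,.065,'guide')
sel(450,490,265,305,.085,.115,'knob')
sel(490,535,260,305,.06,.1,'handle')
E
python3 - <<'E'
import cv2
a=cv2.imread('pics/top0.png')
x=cv2.resize(a[270:340,160:250],None,fx=6,fy=6,interpolation=cv2.INTER_CUBIC)
y=cv2.resize(a[245:335,365:535],None,fx=4.4,fy=4.4,interpolation=cv2.INTER_CUBIC)
import numpy as np
cv2.imwrite('pics/crop1.png',x)
E
```

```text
off 389 px [223. 303.] rect mm [499.3 186.8] [56.1 19.5] 8.1 medz 0.0398
off 482 px [204. 307.] rect mm [492.1 218.6] [66.8 21.6] 8.4 medz 0.0398
off 320 px [185. 310.] rect mm [487.7 249.6] [45.1 19.8] 7.2 medz 0.0399
rackall 2062 px [206. 307.] rect mm [492.2 217.6] [ 68.  104.6] 7.5 medz 0.0385
plate 4385 px [422. 292.] rect mm [ 515.9 -150.1] [112.  170.4] 4.7 medz 0.0125
jaw/anvil 333 px [410. 292.] rect mm [ 512.3 -119.9] [49.8 16.3] 4.7 medz 0.0523
jaw/anvil 400 px [386. 294.] rect mm [509.2 -80.1] [50.  20.2] 5.0 medz 0.0521
guide 779 px [461. 287.] rect mm [ 519.4 -204.8] [52.2 51. ] 4.5 medz 0.0564
knob 235 px [469. 285.] rect mm [ 518.9 -203.7] [24.5 25.2] 4.7 medz 0.0974
handle 344 px [513. 281.] rect mm [ 525.3 -279.4] [40.1 15.9] 5.9 medz 0.0814
```

View pics/crop1.png

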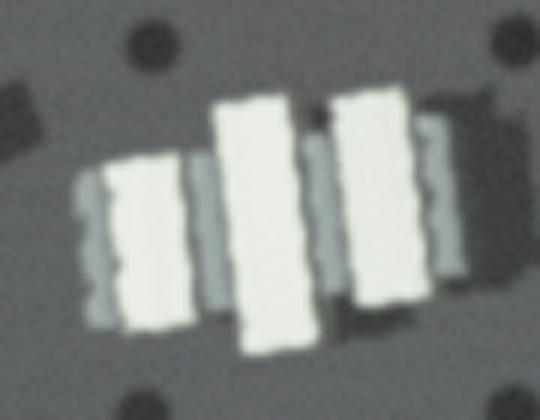

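Call:
servo_tool(series="0 -0.594 -0.616 0.07 0 0 -28.7;0 -0.594 -0.616 0.07 0 0 -28.7;0 -0.594 -0.616 0.07 0 0 -28.7;0 -0.594 -0.616 0.07 0 0 -28.7;0 -0.594 -0.616 0.07 0 0 -28.7;0 -0.594 -0.616 0.07 0 0 -28.7;0 -0.594 -0.616 0.07 0 0 -28.7;0 -0.594 -0.616 0.07 0 0 -28.7;0 -0.594 -0.616 0.07 0 0 -28.7;0 -0.594 -0.616 0.07 0 0 -28.7;0 -0.594 -0.616 0.07 0 0 -28.7;0 -0.594 -0.616 0.07 0 0 -28.7")

```text
time_s: 1.1
eef_pos: [0.4001, 0.0661, 0.2165]
eef_rot: [0.0, -0.041, 0.999, 0.0]
wrist_force: [1.8, 0.5, 0.1]
opening: 0.499
grasp_force: 0.0
```

```bash
cat >> h.py <<'E'
from scipy.spatial.transform import Rotation as R
def go(x,y,z,yaw):
    "shift mm / turn deg from measured pose to world mm, tool y at yaw, pointing down"
    o=ctrl.get_obs(); w,a,b,c=o['eef_rot']; r=R.from_quat([a,b,c,w]); Y=np.radians(yaw)
    t=R.from_matrix(np.array([[-np.sin(Y),np.cos(Y),0],[np.cos(Y),np.sin(Y),0],[0,0,-1]]).T)
    m=r.as_matrix(); print('now',(o['eef_pos']*1000).round(1),'yaw',np.degrees(np.arctan2(m[1,1],m[0,1])).round(2),'t',round(o['time_s'],2),'open',o['opening'],'gf',o['grasp_force'],'F',o['wrist_force'].round(1))
    print('shift',(r.inv().apply(np.array([x,y,z])-o['eef_pos']*1000)).round(1),'turn',np.degrees((r.inv()*t).as_rotvec()).round(2))
E
python3 -c "
from h import *
go(525.3,-279.4,150,94.65)"
```

```text
now [400.1  66.1 216.5] yaw 94.64 t 1.1 open 0.49857698548178264 gf 0.0 F [1.8 0.5 0.1]
shift [ -96.7 -354.5   66.5] turn [ 0.    0.03 -0.01]
```

Call:
servo_tool(series="0 -0.097 -0.355 0.066 0 0 0;0 -0.097 -0.355 0.066 0 0 0;0 -0.097 -0.355 0.066 0 0 0;0 -0.097 -0.355 0.066 0 0 0;0 -0.097 -0.355 0.066 0 0 0;0 -0.097 -0.355 0.066 0 0 0;0 -0.097 -0.355 0.066 0 0 0;0 -0.097 -0.355 0.066 0 0 0;0 -0.097 -0.355 0.066 0 0 0;0 -0.097 -0.355 0.066 0 0 0;0 -0.097 -0.355 0.066 0 0 0;0 -0.097 -0.355 0.066 0 0 0")

```text
time_s: 2.1
eef_pos: [0.525, -0.2775, 0.1497]
eef_rot: [-0.001, -0.04, 0.999, 0.001]
wrist_force: [-0.4, -0.3, 1.2]
opening: 0.502
grasp_force: 0.0
```

```bash
python3 -c "
from h import *
go(525.3,-279.4,73,94.65)
c=snap('side','s1'); cv2.imwrite('pics/s1c.png',cv2.resize(c['img'][230:460,200:440,::-1],None,fx=2.5,fy=2.5))"
```

```text
now [ 525.  -277.5  149.7] yaw 94.61 t 2.1 open 0.5017923960583263 gf 0.0 F [-0.4 -0.3  1.2]
shift [-0.3 -2.  76.7] turn [ 0.1  -0.08 -0.04]
```

View pics/s1c.png

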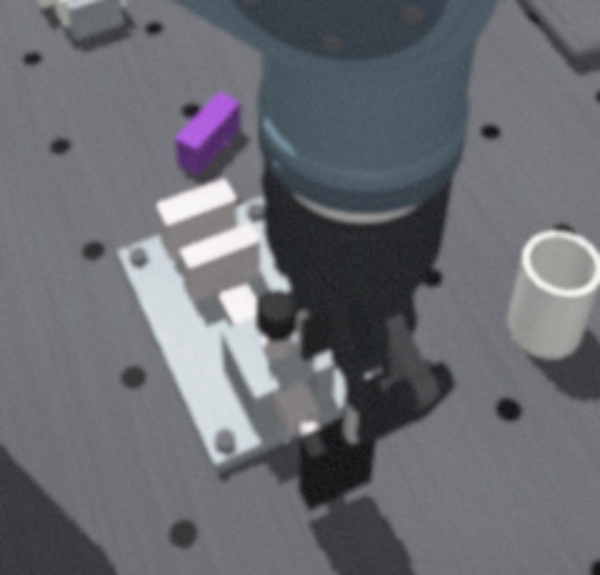

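The gripper stands over the paddle, at about crop pixel (340,470), with its fingers either side of it and the knob clear. I descend and close.

Call:
servo_tool(series="0 0 -0.002 0.03 0 0 0;0 0 -0.002 0.06 0 0 0;0 0 -0.002 0.077 0 0 0;0 0 -0.002 0.077 0 0 0;1 0 -0.002 0.077 0 0 0;1 0 -0.002 0.077 0 0 0;1 0 -0.002 0.077 0 0 0;1 0 -0.002 0.077 0 0 0;1 0 -0.002 0.077 0 0 0;1 0 -0.002 0.077 0 0 0;1 0 -0.002 0.077 0 0 0;1 0 -0.002 0.077 0 0 0")

```text
time_s: 3.15
eef_pos: [0.5266, -0.2793, 0.0757]
eef_rot: [0.001, -0.041, 0.999, -0.0]
wrist_force: [-2.2, 5.7, 5.1]
opening: 0.156
grasp_force: 60.2
```

Call:
servo_tool(series="1 0 -0.006 0 0 0 0;1 0 -0.012 0 0 0 0;1 0 -0.018 0 0 0 0;1 0 -0.024 0 0 0 0;1 0 -0.03 0 0 0 0;1 0 -0.036 0 0 0 0;1 0 -0.04 0 0 0 0;1 0 -0.043 0 0 0 0;1 0 -0.045 0 0 0 0;1 0 -0.0455 0 0 0 0;1 0 -0.0455 0 0 0 0;1 0 -0.0455 0 0 0 0")

```text
time_s: 4.15
eef_pos: [0.53, -0.3209, 0.0756]
eef_rot: [-0.0, -0.041, 0.999, 0.003]
wrist_force: [-3.1, 20.2, 12.5]
opening: 0.153
grasp_force: 61.5
```

Call:
servo_tool(series="1 0 -0.001 0 0 0 0;1 0 -0.002 0 0 0 0;1 0 -0.003 0 0 0 0;1 0 -0.003 0 0 0 0;1 0 -0.003 0 0 0 0")

```text
time_s: 4.57
eef_pos: [0.5301, -0.3211, 0.0755]
eef_rot: [-0.001, -0.042, 0.999, 0.005]
wrist_force: [-4.6, 30.6, 19.1]
opening: 0.156
grasp_force: 62.2
```

```bash
python3 -c "
from h import *
c=snap('top','t2'); p=cloud(c)
m=np.zeros((480,640),bool); m[265:305,450:490]=1
q=p[m&(p[...,2]>.072)&(p[...,2]<.12)]; print('z hist',np.histogram(q[:,2],bins=np.arange(.072,.121,.004)))
cv2.imwrite('pics/t2c.png',cv2.resize(c['img'][240:340,360:560,::-1],None,fx=3.5,fy=3.5))"
```

```text
z hist (array([  3,  10,  12,  36, 146,  34,   0,   0,   0,   0,   0,   0]), array([0.072, 0.076, 0.08 , 0.084, 0.088, 0.092, 0.096, 0.1  , 0.104,
       0.108, 0.112, 0.116, 0.12 ]))
```

View pics/t2c.png

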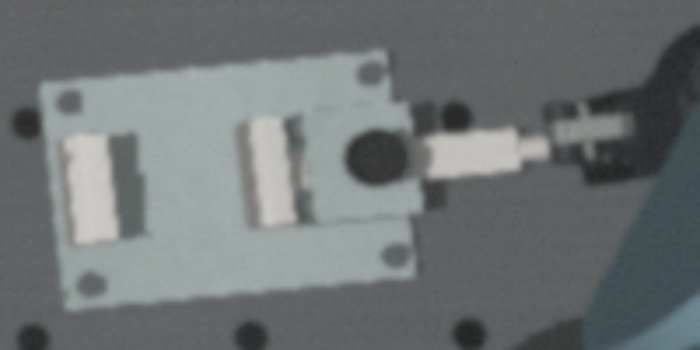

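The jaw is out, with its edge at (245,170) in the crop, and the knob top has dropped about 8 mm to 90 mm, so the pin has caught. I relax, open and rise.

Call:
servo_tool(series="1 0 0.003 0 0 0 0;1 0 0.006 0 0 0 0;0 0 0.006 0 0 0 0;0 0 0.006 0 0 0 0;0 0 0.006 0 0 0 0;0 0 0.006 0 0 0 0;0 0 0.006 -0.04 0 0 0;0 0 0.006 -0.08 0 0 0;-1 0 0.006 -0.12 0 0 0;-1 0 0.006 -0.15 0 0 0;-1 0 0.006 -0.16 0 0 0;-1 0 0.006 -0.16 0 0 0")

```text
time_s: 5.62
eef_pos: [0.5307, -0.3242, 0.2381]
eef_rot: [0.003, -0.04, 0.999, -0.003]
wrist_force: [0.2, 0.2, -0.0]
opening: 1.0
grasp_force: 0.0
```

```bash
python3 -c "
from h import *
go(499.3,186.8,200,7.7)"
```

```text
now [ 530.7 -324.2  238.1] yaw 94.61 t 5.62 open 1.0001033484282864 gf 0.0 F [ 0.2  0.2 -0. ]
shift [ -9.6 512.1  35.1] turn [-4.000e-02  5.000e-01  8.692e+01]
```

Call:
servo_tool(series="-1 -0.01 0.512 0.035 0 0 86.9;-1 -0.01 0.512 0.035 0 0 86.9;-1 -0.01 0.512 0.035 0 0 86.9;-1 -0.01 0.512 0.035 0 0 86.9;-1 -0.01 0.512 0.035 0 0 86.9;-1 -0.01 0.512 0.035 0 0 86.9;-1 -0.01 0.512 0.035 0 0 86.9;-1 -0.01 0.512 0.035 0 0 86.9;-1 -0.01 0.512 0.035 0 0 86.9;-1 -0.01 0.512 0.035 0 0 86.9;-1 -0.01 0.512 0.035 0 0 86.9;-1 -0.01 0.512 0.035 0 0 86.9")

```text
time_s: 6.62
eef_pos: [0.4995, 0.1438, 0.1994]
eef_rot: [-0.001, 0.615, 0.789, -0.001]
wrist_force: [0.8, -0.5, 0.7]
opening: 0.996
grasp_force: 0.0
```

```bash
python3 -c "
from h import *
go(499.3,186.8,90,7.7)"
```

```text
now [499.5 143.8 199.4] yaw 14.11 t 6.62 open 0.9964327095562624 gf 0.0 F [ 0.8 -0.5  0.7]
shift [ 41.7  10.7 109.4] turn [-0.19 -0.02  6.41]
```

Call:
servo_tool(series="-1 0.042 0.011 0.03 0 0 6.4;-1 0.042 0.011 0.06 0 0 6.4;-1 0.042 0.011 0.1 0 0 6.4;-1 0.042 0.011 0.11 0 0 6.4;-1 0.042 0.011 0.11 0 0 6.4;-1 0.042 0.011 0.11 0 0 6.4")

```text
time_s: 7.12
eef_pos: [0.5007, 0.1852, 0.0913]
eef_rot: [-0.001, 0.656, 0.755, -0.001]
wrist_force: [0.3, 0.2, 1.4]
opening: 0.997
grasp_force: 0.0
```

```bash
python3 -c "
from h import *
go(499.3,186.8,31,7.7)
c=snap('side','s3'); cv2.imwrite('pics/s3c.png',cv2.resize(c['img'][130:290,150:350,::-1],None,fx=3.5,fy=3.5))"
```

```text
now [500.7 185.2  91.3] yaw 8.01 t 7.12 open 0.9973292708053321 gf 0.0 F [0.3 0.2 1.4]
shift [ 1.8 -1.1 60.3] turn [-0.14  0.01  0.31]
```

View pics/s3c.png

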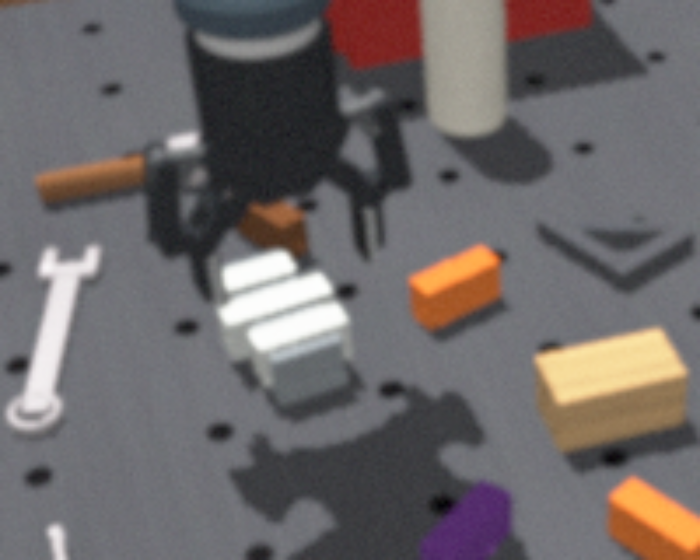

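The fingers straddle the row lengthwise, at crop pixels (205,280) and (370,250), with nothing in the way. I descend and grip the ends.

Call:
servo_tool(series="-1 0.001 -0.001 0.02 0 0 0;-1 0.001 -0.001 0.04 0 0 0;-1 0.001 -0.001 0.055 0 0 0;-1 0.001 -0.001 0.06 0 0 0;-1 0.001 -0.001 0.06 0 0 0;1 0.001 -0.001 0.06 0 0 0;1 0.001 -0.001 0.06 0 0 0;1 0.001 -0.001 0.06 0 0 0;1 0.001 -0.001 0.06 0 0 0;1 0.001 -0.001 0.06 0 0 0;1 0.001 -0.001 0.06 0 0 0;1 0.001 -0.001 0.06 0 0 0")

```text
time_s: 8.17
eef_pos: [0.5017, 0.1868, 0.0339]
eef_rot: [0.001, 0.656, 0.755, 0.001]
wrist_force: [-0.0, -0.7, 6.7]
opening: 0.657
grasp_force: 63.5
```

Call:
servo_tool(series="1 0 0 -0.02 0 0 0;1 0 0 -0.05 0 0 0;1 0 0 -0.08 0 0 0;1 -0.03 -0.01 -0.08 0 0 0;1 -0.065 -0.015 -0.08 0 0 0;1 -0.099 -0.025 -0.08 0 0 0;1 -0.099 -0.025 -0.06 0 0 0;1 -0.099 -0.025 -0.04 0 0 0;1 -0.099 -0.025 -0.02 0 0 0;1 -0.099 -0.025 -0.01 0 0 0;1 -0.099 -0.025 -0.01 0 0 0;1 -0.099 -0.025 -0.01 0 0 0")

```text
time_s: 9.17
eef_pos: [0.4893, 0.0852, 0.0422]
eef_rot: [-0.0, 0.656, 0.755, -0.0]
wrist_force: [-0.2, 0.8, -0.1]
opening: 0.655
grasp_force: 64.3
```

```bash
python3 -c "
from h import *
go(490,85,24.5,7.7)
c=snap('side','s4'); cv2.imwrite('pics/s4c.png',cv2.resize(c['img'][130:290,170:370,::-1],None,fx=3.5,fy=3.5))"
```

```text
now [489.3  85.2  42.2] yaw 8.07 t 9.17 open 0.654981881532956 gf 64.29882897117295 F [-0.2  0.8 -0.1]
shift [-0.3  0.7 17.7] turn [-0.01 -0.    0.37]
```

View pics/s4c.png

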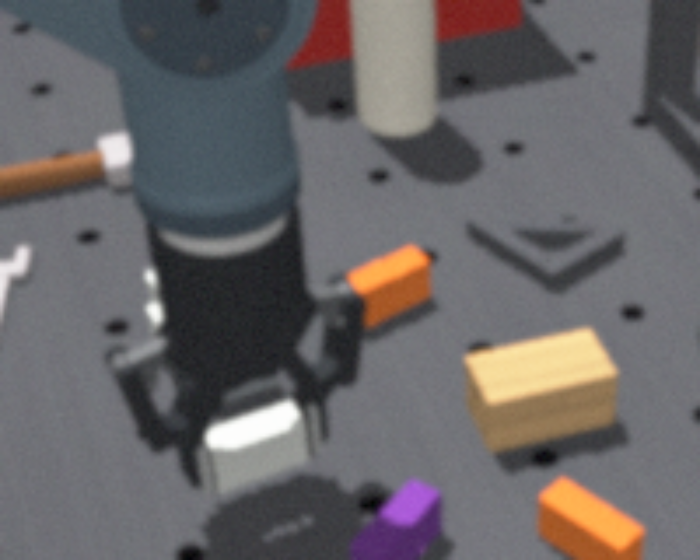

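The offcut is held level between the fingers, at crop pixel (260,445). I lower it to the table.

Call:
servo_tool(series="1 0 0 0.006 0 0 0;1 0 0 0.012 0 0 0;1 0 0 0.015 0 0 0;1 0 0 0.016 0 0 0;1 0 0 0.017 0 0 0;1 0 0 0.017 0 0 0;1 0 0 0.017 0 0 0")

```text
time_s: 9.8
eef_pos: [0.4893, 0.0851, 0.0249]
eef_rot: [0.0, 0.656, 0.755, 0.0]
wrist_force: [0.1, 0.2, -0.6]
opening: 0.656
grasp_force: 64.3
```

Call:
servo_tool(series="1 0 0 0.001 0 0 0;1 0 0 0.0015 0 0 0;1 0 0 0.002 0 0 0;1 0 0 0.002 0 0 0")

```text
time_s: 10.13
eef_pos: [0.4895, 0.0851, 0.0239]
eef_rot: [0.0, 0.656, 0.755, 0.0]
wrist_force: [-5.4, -0.6, 12.1]
opening: 0.656
grasp_force: 65.6
```

Call:
servo_tool(series="-1 0 0 0 0 0 0;-1 0 0 0 0 0 0;-1 0 0 0 0 0 0;-1 0 0 0 0 0 0;-1 0 0 -0.03 0 0 0;-1 0 0 -0.07 0 0 0;-1 0 0 -0.11 0 0 0;-1 0.04 0 -0.12 0 0 0;0 0.08 0 -0.12 0 0 0;0 0.12 0 -0.12 0 0 0;0 0.16 0 -0.12 0 0 0;0 0.16 0 -0.12 0 0 0")

```text
time_s: 11.13
eef_pos: [0.4652, 0.2493, 0.1431]
eef_rot: [-0.001, 0.654, 0.757, 0.001]
wrist_force: [-0.6, -0.3, 0.1]
opening: 0.5
grasp_force: 0.0
```

```bash
python3 -c "
from h import *
c=snap('top','t5'); p=cloud(c); im=c['img']
m=np.zeros((480,640),bool); m[280:350,245:325]=1
m&=(p[...,2]>.024)&(p[...,2]<.05)
q=p[m]; r=cv2.minAreaRect((q[:,:2]*1000).astype(np.float32)); print(m.sum(),np.median(q,0),r)
go(r[0][0],r[0][1],120,97.7)
cv2.imwrite('pics/t5c.png',cv2.resize(im[240:350,165:345,::-1],None,fx=3.5,fy=3.5))"
```

```text
424 [0.48766131 0.08507641 0.03010209] ((488.5561828613281, 84.58470916748047), (56.983768463134766, 19.977813720703125), 7.881630897521973)
now [465.6 246.7 142.8] yaw 8.36 t 11.18 open 0.5026522928419898 gf 0.0 F [-0.2 -0.6  0.2]
shift [-163.8   -0.9   22.7] turn [ 3.000e-02 -2.000e-02 -8.934e+01]
```

View pics/t5c.png

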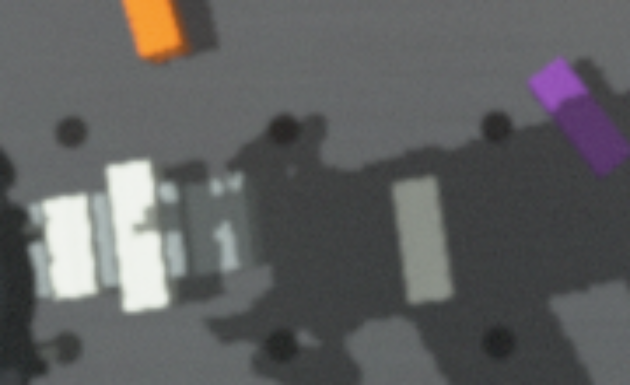

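The 57 mm offcut stands upright on the table at crop pixel (422,240), measured as 57.0 x 20.0 mm with its top at 30 mm. The other two are still in the rack. I turn to regrip it by its sides.

Call:
servo_tool(series="0 -0.164 -0.001 0.02 0 0 -89.3;0 -0.164 -0.001 0.02 0 0 -89.3;0 -0.164 -0.001 0.02 0 0 -89.3;0 -0.164 -0.001 0.02 0 0 -89.3;0 -0.164 -0.001 0.02 0 0 -89.3;0 -0.164 -0.001 0.02 0 0 -89.3;0 -0.164 -0.001 0.02 0 0 -89.3;0 -0.164 -0.001 0.02 0 0 -89.3;0 -0.164 -0.001 0.02 0 0 -89.3;0 -0.164 -0.001 0.02 0 0 -89.3;0 -0.164 -0.001 0.02 0 0 -89.3;0 -0.164 -0.001 0.02 0 0 -89.3")

```text
time_s: 12.18
eef_pos: [0.4886, 0.0798, 0.1225]
eef_rot: [-0.0, -0.007, 1.0, -0.0]
wrist_force: [0.3, 0.9, -0.3]
opening: 0.503
grasp_force: 0.0
```

Call:
servo_tool(series="0 0 0 0 0 0 -4;0 0 0 0 0 0 -4;0 0 0 0 0 0 -4")

```text
time_s: 12.43
eef_pos: [0.4886, 0.0802, 0.1226]
eef_rot: [-0.0, -0.038, 0.999, -0.0]
wrist_force: [0.3, 0.5, -0.9]
opening: 0.498
grasp_force: 0.0
```

```bash
python3 -c "
from h import *
go(488.5,84.6,29,97.8)"
```

```text
now [488.6  80.2 122.6] yaw 94.34 t 12.43 open 0.49838200660690823 gf 0.0 F [ 0.3  0.5 -0.9]
shift [-0.3  4.4 93.6] turn [-0.01 -0.03 -3.46]
```

Call:
servo_tool(series="0 0 0.0044 0.02 0 0 -3.5;0 0 0.0044 0.03 0 0 -3.5;0 0 0.0044 0.06 0 0 -3.5;0 0 0.0044 0.085 0 0 -3.5;0 0 0.0044 0.093 0 0 -3.5;0 0 0.0044 0.093 0 0 -3.5;1 0 0.0044 0.093 0 0 -3.5;1 0 0.0044 0.093 0 0 -3.5;1 0 0.0044 0.093 0 0 -3.5;1 0 0.0044 0.093 0 0 -3.5;1 0 0.0044 0.093 0 0 -3.5;1 0 0.0044 0.093 0 0 -3.5")

```text
time_s: 13.43
eef_pos: [0.4896, 0.0853, 0.0312]
eef_rot: [0.001, -0.07, 0.998, -0.0]
wrist_force: [-1.5, -0.2, 6.9]
opening: 0.223
grasp_force: 59.2
```

Call:
servo_tool(series="1 0 0 -0.03 0 0 0;1 0 0 -0.07 0 0 0;1 0 0 -0.1 0 0 0;1 0 0 -0.11 0 0 0;1 0 0 -0.11 0 0 0")

```text
time_s: 13.85
eef_pos: [0.4907, 0.0853, 0.1432]
eef_rot: [0.003, -0.07, 0.998, -0.0]
wrist_force: [0.4, 0.5, -0.4]
opening: 0.224
grasp_force: 58.7
```

```bash
python3 -c "
from h import *
go(512.7,-123.4,125,4.65)"
```

```text
now [490.7  85.3 143.2] yaw 98.04 t 13.85 open 0.2242728986713781 gf 58.67564499378204 F [ 0.4  0.5 -0.4]
shift [   7.6 -209.7   18.5] turn [ 0.26  0.37 93.39]
```

Call:
servo_tool(series="1 0.008 -0.21 0.018 0 0 93.4;1 0.008 -0.21 0.018 0 0 93.4;1 0.008 -0.21 0.018 0 0 93.4;1 0.008 -0.21 0.018 0 0 93.4;1 0.008 -0.21 0.018 0 0 93.4;1 0.008 -0.21 0.018 0 0 93.4;1 0.008 -0.21 0.018 0 0 93.4;1 0.008 -0.21 0.018 0 0 93.4;1 0.008 -0.21 0.018 0 0 93.4;1 0.008 -0.21 0.018 0 0 93.4;1 0.008 -0.21 0.018 0 0 93.4;1 0.008 -0.21 0.018 0 0 93.4")

```text
time_s: 14.85
eef_pos: [0.5084, -0.1231, 0.1194]
eef_rot: [-0.002, 0.631, 0.776, -0.0]
wrist_force: [-0.2, -1.2, -0.5]
opening: 0.222
grasp_force: 58.8
```

```bash
python3 -c "
from h import *
go(512.7,-123.4,80,4.65)"
```

```text
now [ 508.4 -123.1  119.4] yaw 11.72 t 14.85 open 0.22183734675142228 gf 58.84126961231232 F [-0.2 -1.2 -0.5]
shift [-1.3  4.2 39.4] turn [-0.18 -0.12  7.07]
```

Call:
servo_tool(series="1 -0.001 0.004 0.01 0 0 7.1;1 -0.001 0.004 0.02 0 0 7.1;1 -0.001 0.004 0.025 0 0 7.1;1 -0.001 0.004 0.025 0 0 7.1;1 -0.001 0.004 0.025 0 0 7.1")

```text
time_s: 15.27
eef_pos: [0.513, -0.1234, 0.0955]
eef_rot: [-0.001, 0.675, 0.738, -0.0]
wrist_force: [0.8, 0.2, -0.5]
opening: 0.22
grasp_force: 58.9
```

```bash
python3 -c "
from h import *
c=snap('side','s6'); p=cloud(c); im=c['img'].astype(int)
go(512.7,-123.4,44,4.65)
# jig frame
a=np.radians(4.65); q=p*1000-np.array([518.5,-194.7,0]); X=q[...,0]*np.cos(a)+q[...,1]*np.sin(a); Y=-q[...,0]*np.sin(a)+q[...,1]*np.cos(a); Z=q[...,2]
def st(n,m): print(n,m.sum(),'X',np.percentile(X[m],[2,50,98]).round(1),'Y',np.percentile(Y[m],[2,50,98]).round(1),'Z',np.percentile(Z[m],[2,50,98]).round(1))
b=im.min(2)>100
st('anvil top',(abs(X)<30)&(Y>95)&(Y<130)&(abs(Z-52)<3)&b)
st('jaw top',(abs(X)<30)&(Y>18)&(Y<46)&(abs(Z-52)<2)&b)
st('piece',(abs(X)<18)&(Y>35)&(Y<115)&(Z>57)&(Z<97)&b)
st('piece -y end',(abs(X)<18)&(Y>40)&(Y<55)&(Z>57)&(Z<97)&b)
cv2.imwrite('pics/s6c.png',cv2.resize(c['img'][230:430,220:400,::-1],None,fx=3,fy=3))"
```

```text
now [ 513.5 -123.6   96.2] yaw 5.1 t 15.32 open 0.22520123034461836 gf 58.86878103017807 F [-0.4  0.1 -0.2]
shift [ 0.3 -0.8 52.2] turn [-0.06 -0.04  0.45]
anvil top 18 X [-23.6 -14.9  24.6] Y [106.4 108.6 126.2] Z [49.2 51.1 52.2]
jaw top 270 X [-23.8  -1.   24.1] Y [26.6 34.3 42.8] Z [50.1 51.5 53.2]
piece 533 X [-15.7   0.3  12.7] Y [42.2 56.1 88.9] Z [65.3 92.9 95.9]
piece -y end 247 X [-10.3  -0.4   9. ] Y [41.8 46.4 54.3] Z [65.  83.4 95.1]
```

View pics/s6c.png

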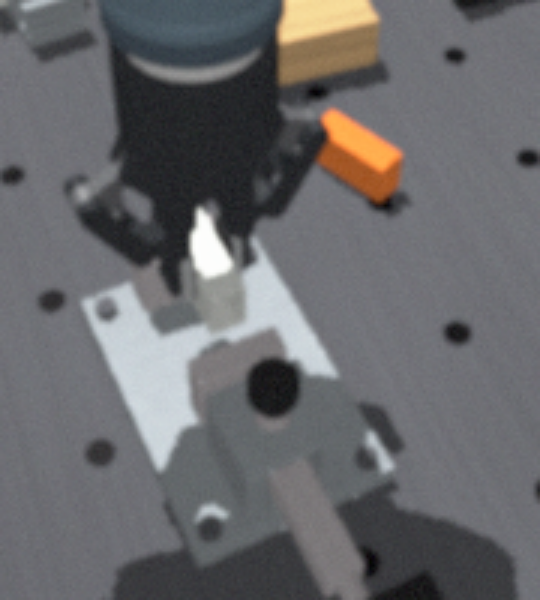

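The offcut hangs over the gap at crop pixel (212,265), in line with the jig, and the jaw's near edge is at about (240,345). Before lowering I check its end face against the jaw face in the same data.

```bash
python3 -c "
from h import *
c=dict(np.load('pics/s6.npz')); p=cloud(c); im=c['img'].astype(int)
a=np.radians(4.65); q=p*1000-np.array([518.5,-194.7,0]); X=q[...,0]*np.cos(a)+q[...,1]*np.sin(a); Y=-q[...,0]*np.sin(a)+q[...,1]*np.cos(a); Z=q[...,2]
b=im.min(2)>100
for z in range(60,100,4):
    m=(abs(X)<9)&(Y>36)&(Y<95)&(Z>z)&(Z<z+4)&b
    if m.sum()>4: print(z,m.sum(),np.percentile(Y[m],[5,25,50,95]).round(1),'X',np.percentile(X[m],[3,97]).round(1))
m=(abs(X)<20)&(Y>18)&(Y<48)&(Z>51)&(Z<54)
print(np.percentile(Y[m],[1,5,95,99]))
c=snap('top','t6'); p=cloud(c); q=p*1000-np.array([518.5,-194.7,0]); X=q[...,0]*np.cos(a)+q[...,1]*np.sin(a); Y=-q[...,0]*np.sin(a)+q[...,1]*np.cos(a); Z=q[...,2]
m=(abs(X)<25)&(Y>18)&(Y<48)&(Z>50)&(Z<55);print('top jaw',m.sum(),np.percentile(Y[m],[1,5,95,99]))
m=(abs(X)<12)&(Y>36)&(Y<115)&(Z>85)&(Z<98)&(c['img'].min(2)>100);print('top piece',m.sum(),m.any() and np.percentile(Y[m],[1,5,95,99]))
"
```

```text
64 67 [42.4 44.5 48.9 57.4] X [-4.9  6.9]
68 17 [41.8 42.7 45.4 57.5] X [-8.3  8. ]
72 8 [42.  42.7 44.3 53.7] X [-8.3  8.5]
76 9 [42.4 42.6 42.9 51. ] X [-7.9  8.5]
80 6 [42.8 43.  44.5 48.3] X [-5.4  8.7]
84 7 [42.3 42.6 43.1 44.4] X [-7.4  8.9]
88 8 [42.7 43.1 43.7 61.7] X [-8.3  7.9]
92 254 [43.2 51.5 61.4 85.6] X [-8.1  8.4]
[27.08509848 27.75132272 41.82716327 42.53114307]Traceback (most recent call last):
  File "<string>", line 12, in <module>
    m=(abs(X)<25)&(Y>18)&(Y<48)&(Z>50)&(Z<55);print('top jaw',m.sum(),np.percentile(Y[m],[1,5,95,99]))
                                                                      ~~~~~~~~~~~~~^^^^^^^^^^^^^^^^^^
    return _quantile_unchecked(
        a, q, axis, out, overwrite_input, method, keepdims, weights)
    return _ureduce(a,
                    func=_quantile_ureduce_func,
    ...<5 lines>...
                    overwrite_input=overwrite_input,
                    method=method)
    r = func(a, **kwargs)
    result = _quantile(arr,
                       quantiles=q,
    ...<2 lines>...
                       out=out,
                       weights=wgt)
    slices_having_nans = np.isnan(arr[-1, ...])
                                  ~~~^^^^^^^^^
IndexError: index -1 is out of bounds for axis 0 with size 0
```

In this one camera the end face reads 42.7 and the jaw face 42.3, so the offcut sits about 3 mm too near the jaw. I shift it +3.3 mm towards the anvil, then lower.

Call:
servo_tool(series="1 0.0033 -0.0005 0 0 0 0.3;1 0.0033 -0.0005 0 0 0 0.3;1 0.0033 -0.0005 0.008 0 0 0.3;1 0.0033 -0.0005 0.016 0 0 0.3;1 0.0033 -0.0005 0.024 0 0 0.3;1 0.0033 -0.0005 0.032 0 0 0.3;1 0.0033 -0.0005 0.04 0 0 0.3;1 0.0033 -0.0005 0.046 0 0 0.3;1 0.0033 -0.0005 0.048 0 0 0.3;1 0.0033 -0.0005 0.048 0 0 0.3;1 0.0033 -0.0005 0.048 0 0 0.3")

```text
time_s: 16.28
eef_pos: [0.5133, -0.1206, 0.0487]
eef_rot: [-0.0, 0.678, 0.735, -0.0]
wrist_force: [-0.2, 1.2, -0.6]
opening: 0.221
grasp_force: 58.9
```

```bash
python3 -c "
from h import *
go(512.7,-120,43,4.65)
c=snap('side','s7'); p=cloud(c); b=c['img'].min(2)>90
a=np.radians(4.65); q=p*1000-np.array([518.5,-194.7,0]); X=q[...,0]*np.cos(a)+q[...,1]*np.sin(a); Y=-q[...,0]*np.sin(a)+q[...,1]*np.cos(a); Z=q[...,2]
m=(abs(X)<9)&(Y>36)&(Y<95)&(Z>41.5)&(Z<49)&b; print('piece top',m.sum(),np.percentile(Y[m],[2,5,50,98]),np.percentile(Z[m],[10,50,90]),np.percentile(X[m],[5,95]))
m=(abs(X)<20)&(Y>18)&(Y<48)&(Z>51)&(Z<54); print('jaw',np.percentile(Y[m],[5,95,99]))
cv2.imwrite('pics/s7c.png',cv2.resize(c['img'][250:410,220:380,::-1],None,fx=3.7,fy=3.7,interpolation=2))"
```

```text
now [ 513.3 -120.6   48.7] yaw 4.69 t 16.28 open 0.2213100123238014 gf 58.86738896369934 F [-0.2  1.2 -0.6]
shift [ 0.7 -0.5  5.7] turn [-0.01 -0.    0.04]
piece top 220 [46.39743197 47.92548021 64.64002447 91.68727548] [45.84699465 47.23888117 48.19068271] [-7.22854415  8.28583568]
jaw [27.55368835 41.80855404 42.69865305]
```

View pics/s7c.png

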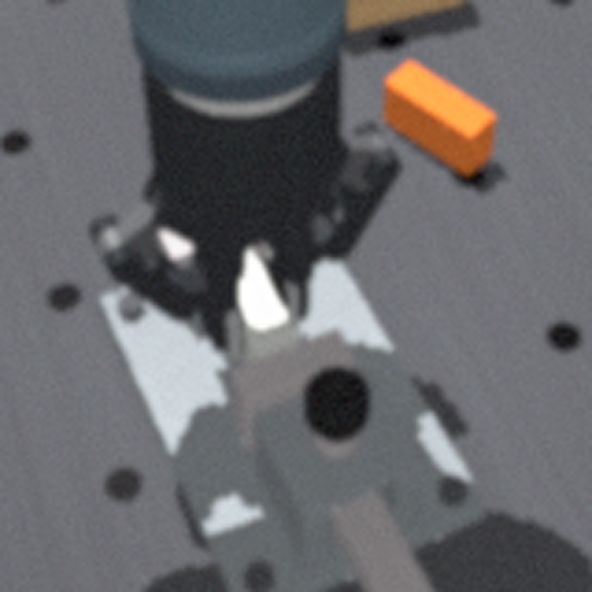

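The offcut is now between the jaws with about 3.7 mm to spare at the jaw, and about 5 mm above the plate. I set it down gently.

Call:
servo_tool(series="1 0 0 0.002 0 0 0;1 0 0 0.003 0 0 0;1 0 0 0.004 0 0 0;1 0 0 0.005 0 0 0;1 0 0 0.0055 0 0 0;1 0 0 0.006 0 0 0;1 0 0 0.006 0 0 0;1 0 0 0.006 0 0 0")

```text
time_s: 17.0
eef_pos: [0.5133, -0.1206, 0.0432]
eef_rot: [0.0, 0.678, 0.735, -0.0]
wrist_force: [-2.9, 0.7, 5.2]
opening: 0.222
grasp_force: 59.6
```

Call:
servo_tool(series="0 0 0 0 0 0 0;0 0 0 0 0 0 0;0 0 0 0 0 0 0;0 0 0 0 0 0 0;0 0 0 -0.03 0 0 0;0 0 0 -0.06 0 0 0;0 0 0 -0.09 0 0 0;0 -0.03 0 -0.1 0 0 0;0 -0.06 0 -0.1 0 0 0;0 -0.084 0 -0.1 0 0 0;0 -0.084 0 -0.1 0 0 0;0 -0.084 0 -0.1 0 0 0")

```text
time_s: 18.0
eef_pos: [0.5199, -0.2053, 0.1427]
eef_rot: [-0.0, 0.678, 0.735, 0.0]
wrist_force: [-0.9, 0.8, 0.7]
opening: 0.497
grasp_force: 0.0
```

```bash
python3 -c "
from h import *
go(519.2,-204.4,86,4.65)"
```

```text
now [ 519.9 -205.3  142.7] yaw 4.56 t 18.0 open 0.4974797282378773 gf 0.0 F [-0.9  0.8  0.7]
shift [ 0.9 -0.7 56.7] turn [ 0.   -0.01 -0.09]
```

Call:
servo_tool(series="0 0.001 -0.001 0.02 0 0 0;0 0.001 -0.001 0.04 0 0 0;0 0.001 -0.001 0.055 0 0 0;0 0.001 -0.001 0.057 0 0 0;0 0.001 -0.001 0.057 0 0 0;1 0.001 -0.001 0.057 0 0 0;1 0.001 -0.001 0.057 0 0 0;1 0.001 -0.001 0.057 0 0 0;1 0.001 -0.001 0.057 0 0 0;1 0.001 -0.001 0.057 0 0 0;1 0.001 -0.001 0.057 0 0 0")

```text
time_s: 18.92
eef_pos: [0.5202, -0.2032, 0.0871]
eef_rot: [0.001, 0.677, 0.736, 0.001]
wrist_force: [3.7, 4.9, 2.1]
opening: 0.276
grasp_force: 59.0
```

```bash
cat > chk.py <<'E'
from h import *
for n in('top','side'):
    c=snap(n,'k'+n); p=cloud(c); b=c['img'].min(2)>90
    a=np.radians(4.65); q=p*1000-np.array([518.5,-194.7,0]); X=q[...,0]*np.cos(a)+q[...,1]*np.sin(a); Y=-q[...,0]*np.sin(a)+q[...,1]*np.cos(a); Z=q[...,2]
    for nm,m in(('piece top',(abs(X)<25)&(Y>30)&(Y<115)&(Z>39)&(Z<45)&b),('jaw',(abs(X)<25)&(Y>15)&(Y<80)&(Z>50)&(Z<54))):
        if m.sum()>20: print(n,nm,m.sum(),'Y',np.percentile(Y[m],[2,50,98]).round(1),'X',np.percentile(X[m],[2,98]).round(1),'Z',np.median(Z[m]).round(1),cv2.minAreaRect(np.stack([X[m],Y[m]],1).astype(np.float32)))
E
python3 chk.py
```

```text
top piece top 437 Y [40.1 69.  98.6] X [-10.9  10. ] Z 42.4 ((-0.39969635009765625, 74.18962097167969), (68.9592056274414, 49.108558654785156), 89.96849822998047)
top jaw 253 Y [24.9 32.7 40.4] X [-24.2  24.1] Z 52.2 ((-0.06549453735351562, 32.680702209472656), (16.417600631713867, 49.529319763183594), 88.92252349853516)
side piece top 79 Y [ 50.5 100.7 110.9] X [-24.1   1.6] Z 41.6 ((-4.977024078369141, 84.96315002441406), (25.387569427490234, 67.19597625732422), 13.45994758605957)
side jaw 26 Y [26.6 31.  42.5] X [-14.8  24.6] Z 51.4 ((4.191335678100586, 34.224517822265625), (8.945943832397461, 42.01100540161133), 76.9084701538086)
```

The offcut stands on the plate, top at 42.4 mm and X within ±10, and the knob is gripped. I lift it.

Call:
servo_tool(series="1 0 0 -0.003 0 0 0;1 0 0 -0.006 0 0 0;1 0 0 -0.009 0 0 0;1 0 0 -0.012 0 0 0;1 0 0 -0.015 0 0 0;1 0 0 -0.017 0 0 0;1 0 0 -0.017 0 0 0;1 0 0 -0.017 0 0 0;1 0 0 -0.017 0 0 0")

```text
time_s: 19.77
eef_pos: [0.5201, -0.2032, 0.1035]
eef_rot: [0.001, 0.678, 0.735, 0.001]
wrist_force: [5.4, 2.0, -3.3]
opening: 0.278
grasp_force: 59.5
```

```bash
python3 chk.py
```

```text
top piece top 413 Y [ 47.5  74.6 102.5] X [-10.5   9.2] Z 42.2 ((-3.298114776611328, 74.22489166259766), (68.72042846679688, 43.3094367980957), 89.94987487792969)
top jaw 237 Y [32.2 40.1 48. ] X [-23.9  24. ] Z 52.1 ((0.5046501159667969, 34.24706268310547), (49.52226257324219, 32.784645080566406), 6.626108169555664)
side piece top 105 Y [ 61.4  76.5 110.4] X [-24.3   0.4] Z 41.5 ((-8.524858474731445, 89.21255493164062), (17.74358558654785, 57.949920654296875), 17.513736724853516)
```

The jaw face is at 48 (slide about 35 mm), so the offcut is clamped. I let the knob down gently, release and retreat.

Call:
servo_tool(series="1 0 0 0.004 0 0 0;1 0 0 0.008 0 0 0;1 0 0 0.008 0 0 0;0 0 0 0.008 0 0 0;0 0 0 0.008 0 0 0;0 0 0 0.008 0 0 0;0 0 0 0.008 0 0 0;0 0 0 -0.03 0 0 0;0 0 0 -0.07 0 0 0;0 0 0 -0.11 0 0 0;0 0 0 -0.13 0 0 0;0 0 0 -0.13 0 0 0")

```text
time_s: 20.87
eef_pos: [0.5216, -0.2053, 0.2395]
eef_rot: [0.005, 0.678, 0.735, 0.001]
wrist_force: [-0.3, -0.9, 0.7]
opening: 0.5
grasp_force: 0.0
```

Call:
servo_tool(series="0 -0.04 0 0 0 0 0;0 -0.08 0 0 0 0 0;0 -0.12 0 0 0 0 0;0 -0.16 0 0 0 0 0;0 -0.16 0 0 0 0 0;0 -0.16 0 0 0 0 0")

```text
time_s: 21.37
eef_pos: [0.5309, -0.3649, 0.231]
eef_rot: [-0.001, 0.679, 0.734, -0.0]
wrist_force: [-0.7, 0.4, 0.1]
opening: 0.5
grasp_force: 0.0
```

```bash
python3 chk.py; python3 -c "
from h import *
c=dict(np.load('pics/ktop.npz')); p=cloud(c); im=c['img']
m=np.zeros((480,640),bool); m[275:335,165:215]=1
m&=(im.min(2)>190)&(p[...,2]>.033)&(p[...,2]<.055)
n,l,s,ce=cv2.connectedComponentsWithStats(m.astype(np.uint8))
for i in range(1,n):
    if s[i,4]>100: print(cv2.minAreaRect((p[l==i][:,:2]*1000).astype(np.float32)))
print(ctrl.get_obs()['wrist_force'])"
```

```text
top piece top 395 Y [ 47.7  73.8 102.3] X [-10.4   9.4] Z 42.4 ((-2.8786258697509766, 75.29876708984375), (55.99741744995117, 42.367210388183594), 89.82408142089844)
top jaw 259 Y [32.2 39.7 47.8] X [-23.5  23.7] Z 52.3 ((-0.03374481201171875, 39.80267333984375), (49.892696380615234, 16.62430191040039), 0.021796219050884247)
side piece top 419 Y [ 34.3  82.  108.3] X [-24.1  17.6] Z 41.7 ((-5.647335052490234, 72.14444732666016), (79.26890563964844, 48.19740295410156), 82.62141418457031)
side jaw 261 Y [34.1 41.4 50.1] X [-23.6  23.5] Z 51.6 ((0.24151229858398438, 41.67797088623047), (49.12715148925781, 17.464994430541992), 0.4100421667098999)
((492.2832336425781, 218.57044982910156), (67.24905395507812, 22.052156448364258), 7.444547176361084)
((487.67950439453125, 250.2212677001953), (45.397029876708984, 21.311365127563477), 4.284204959869385)
[0.07670496 0.33331996 0.222685  ]
```

All checks are good: the offcut is clamped and the other two have not moved. I hand in.

```bash
python3 -c "
from bench import ctrl
print(ctrl.hand_in())"
```

```text
the job is handed in; nothing more can be done
None
```

The job is handed in (no verdict was returned): the jaw was caught at its stop, and the 57 mm offcut, lowered in the fingers, is now clamped (slide about 35 mm, centred within about 1 mm across); the other two offcuts measured unmoved in the rack, and the timber, pipe stub and square were not re-measured but never approached.

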